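# Find a paddle's balance point on the fulcrum stand

### The job

Find the balance point of the pickleball paddle: lift it off its two-bar rest, lay it squarely across the raised blunt edge of the balance stand, feel which end is heavier and shift it along until it stays level on that edge all by itself. Work gently: do not press the face hard on the edge, and never let go of a paddle so far out of balance that an end swings down fast onto the stand. Leave it balanced there, and leave the other things on the bench where they are.

Things in the scene. Friction and masses are not known exactly. Their poses are not given: they have to be found in the camera images.
- grip (a point): Point on the axis of the paddle's handle, half-way up it, 114 mm from the butt: a good place to grip. Axes: x along the paddle from butt to head, z up through the face. The handle is a straight bar 33 mm wide (y) and 28 mm thick (z), from 12 to 138 mm from the butt, with a 37 x 32 mm butt cap. Paddle: dark, 418 mm long, 0.16 to 0.27 kg.
- butt (a point): Centre of the end face of the paddle's butt cap (same axes as grip).
- face (a point): Centre of the paddle's face, on its middle plane, 282 mm from the butt, same axes. The flat face is 192 mm wide and 14 mm thick, from 145 to 418 mm from the butt, on one middle plane with the handle. Tape on the far end and a plug in the butt, both of unknown weight, make the balance point differ from paddle to paddle: 194 to 268 mm from the butt, on the centre line.
- edge (a point): Middle of the top of the balance stand's fulcrum edge, 42 mm above the bench: a steel bar 170 mm long along this point's y, with a flat 8 mm wide (x) on top, between two lower end clamps with black star knobs. x points across the edge. The bar's cap sits on a thin rubber layer and gives about 1 degree under an uneven load; the stand is fixed.
- stand: The balance stand, origin on the bench under the edge's middle, axes as edge. A scale rail, 44 mm wide, its top 13 mm above the bench, runs along x from 275 mm before the edge (-x) to 205 mm behind it. A paddle out of balance tips 0.08 to 0.2 rad, until its low end lands on the rail, and can be taken by the handle again there.
- rest_top (a point): Middle of the fixed aluminium rest on which the paddle starts, at the height of its bar tops, 30 mm above the bench. Two bars, 20 mm wide and 200 mm long along y, at x = -70 and +110 mm; the paddle's face lies level on them with its handle overhanging to -x.
- caliper: Bystander: digital caliper, 235 mm long, lying flat. Leave alone.
- tape_roll: Bystander: clear roll of tape, 66 mm across, 19 mm high. Leave alone.
- weight: Bystander: steel test weight with a neck, 38 mm across, 52 mm high. Leave alone.
- spare_knob: Bystander: loose black star knob, 36 mm across, 30 mm high. Leave alone.
- screwdriver: Bystander: screwdriver with a black handle, lying flat. Leave alone.
- gauge: Bystander: round hand-held hardness gauge, 58 mm across, 20 mm high. Leave alone.
- ball_tray: Bystander: grey tray 175 x 100 mm with two balls, 78 mm high. Leave alone.

How it is judged (in metres and radians):
On the way, in this order (a step that is already met when the one before it is completed fails the run):
1. the paddle is lifted off its rest by the gripper (contact force between paddle and rest below 0.05 N and contact force between paddle and the fingers above 0.5 N and distance of grip from where it was at the start of the episode above 0.015 m), for 0.2 s.
2. the paddle's face is brought to bear on the stand's edge (contact force between paddle and stand above 0.3 N and z of face in the frame of edge above -0.02 m and horizontal distance between grip and edge below 0.19 m), for 0.2 s.
At the end, for the whole second after the job is handed in: The paddle rests on the fulcrum edge alone, released and still, level within 3 degrees and square across the edge within 9 degrees, its face lying on the edge's flat (contact force between paddle and stand above 1 N and angle between grip's own z axis and vertical below 0.05 rad and angle between the x axis of grip and the x axis of edge, either way round below 0.16 rad and z of grip in the frame of edge between 0.002 and 0.013 m and contact force between paddle and the fingers below 0.01 N and linear speed of paddle below 0.01 m/s and angular speed of paddle below 0.1 rad/s); the robot touches nothing.
It fails at once if the paddle is pressed on or banged against the stand with more than 15 N (contact force between paddle and stand above 15 N).
It fails at once if an end of the paddle is let drop: lying on the stand and out of the fingers it swings faster than 0.7 rad/s (angular speed of paddle above 0.7 rad/s and contact force between paddle and stand above 0.05 N and contact force between paddle and the fingers below 0.05 N and angle between grip's own z axis and vertical above 0.03 rad).
It fails at once if a bystander is moved by more than 20 mm (distance of any of caliper, tape_roll, weight, spare_knob, screwdriver, gauge, ball_tray from where it was at the start of the episode above 0.02 m).
It also fails if it takes over 58 s, if anything falls off the work surface, if the arm or the gripper's body presses on something with over 40 N, if the wrist force passes 120 N, or if a joint passes its speed limit or range.

### The arm

A 6-joint arm with a two-finger parallel gripper is mounted at the origin on the work surface. World frame = base frame: x ahead of the robot, y to its left, z up, the work surface at z = 0. Lengths are in mm, angles in rad, forces in N, time in s.
With the tool pointing down it reaches from about 375 to 750 mm from the base axis. Payload 9 kg.
Tool frame: the origin (TCP) lies midway between the tips of the shut fingers; the grasp point (between the pads) lies 19 mm behind it; z points along the fingers, y is the line along which they close (so a half turn about z gives the same grasp; the last joint's range is limited). The gripper opens to 85 mm and grips with 20 to 120 N. Pads are 22 mm wide; open, the fingers measure 114 mm over their backs; the gripper's body (76 mm by 85 mm) begins 54 mm behind the grasp point. The pads swing forward as they close: fully open they stand 13 mm farther back than shut.
Start: joints at [1.062, 0.104, 0.097, 1.564, 0, 1.353], TCP at [172.035, 574.84, 231.331] pointing down, gripper open.
Joint ranges: [-2.99, 2.99], [-0.84, 1.86], [-1.1, 1.16], [-1.84, 2.11], [-1.51, 1.56], [-3.14, 3.14]. Speed limits (rad/s): [2.22, 2.22, 2.57, 3.14, 3.14, 3.14].

### API

Orientations are given as a 3x3 rotation matrix whose columns are the frame's x, y, z axes.
In Python, from cell import sensors, viewer, finish_job gives the robot as it stands. The module is installed in compiled form; this text tells all that it offers.
- The arm moves only by the tool carry_out, never from a script. Its argument "commands" is a list of rows, each a list of 3 entries, a list of its own where there are three numbers: the shift along the tool's x, y, z scaled (see below), then the turn, a rotation vector about the tool's x, y, z scaled (see below), then the gripper command: -1 is fully open, 1 is shut, values between are in proportion. In form: [[[x, y, z], [rx, ry, rz], jaw], ...]. A call has 1 to 20 rows; each row is the pose to reach, as a shift and turn from the pose commanded when the call began, along the tool's axes at that moment; what a row does not reach only later rows make up. The controller multiplies each number of a shift by 30 cm and each number of a turn by 60 degrees. A row lasts 1/12 s, in which the tool goes at most 41.7 mm and 7.16 degrees, less where a joint would pass 70% of its speed; a pose out of reach is approached as far as the arm can. A call with a number of a shift or a turn outside -1 to 1 is refused whole. A call with a gripper value outside its range is refused whole. The fingers move at their own pace and stop on an object; "grip_force" is the grip in N (left out, the last holds). Time passes only in rows, so rows that repeat a pose let the fingers close. It gives the time, the measured TCP pose, the force, the opening and the grip force at its end, in the units of the state.
- sensors.observe(): the state, without advancing time (a new reading comes with each control period).
- viewer.get_image(name): name is "scene" or "top"; returns the picture (420x560x3 uint8, red, green, blue); there is no depth.
- viewer.get_calibration(name): a dict with "K" (3x3 intrinsics, pixels), "rvec" (rotation vector, rad) and "tvec" (3), from world to camera coordinates, as OpenCV has them. Camera axes: x right, y down, z forward; pixel columns grow to the right and rows downward; lengths in mm; the calibration is good to about 2 mm. A picture is of the moment at which its call begins. get_calibration takes no time and is no camera call.
- finish_job(): hands the job in; it is judged then, once.
The state is a dict: "time": time; "joints": joint angles; "joint_velocities": joint speeds; "tau": joint torques, N m; "eef_pos": TCP position; "ee_rot": TCP orientation; "ft_force": force on the tool from outside, world axes, zero at the start; "wrist_torque": the same for the moment, N m; "gripper_width": opening from 0.0 (shut) to 1.0 (fully open); "grasp_force": force on a finger pad.
Only numpy, scipy, OpenCV 4.12 (cv2) and the standard library are available. Lean on these libraries where they do the work, as an engineer would, in place of code of your own. Each camera call takes 0.05 s, during which the arm holds its last target. There are 200 camera calls.

## Working session

There is one attempt and no reset: what is moved stays moved. The work goes in short steps, Python scripts to look and compute and a tool call to move; the robot and the scene stay as the last step left them, time stands still between calls to the robot, and variables do not carry over. Pictures are saved under pics/ and viewed, at most 10 in all, crops included, and the job is handed in when it is done.

Besides the shell and the picture viewer there is one more tool, called after ">>>" as name([rows], argument=value, ...), one row to a line, values as JSON. carry_out: Moves the arm, as the interface text tells. Its arguments: {"type":"object","properties":{"commands":{"type":"array","items":{"type":"array"}},"grip_force":{"type":"number"}},"required":["commands"]}

```bash
mkdir -p pics; python3 - <<'E'
from cell import sensors, viewer
import cv2,numpy as np
for n in("scene","top"):
    cv2.imwrite(f"pics/{n}0.png",viewer.get_image(n)[:,:,::-1]); c=viewer.get_calibration(n)
    R=cv2.Rodrigues(np.array(c["rvec"],float))[0]; print(n,np.round(c["K"],1).tolist(),"cam",np.round(-R.T@np.ravel(c["tvec"])),np.round(R,2).tolist())
s=sensors.observe();print(s)
E
```

```text
scene [[382.0, 0.0, 280.8], [0.0, 382.0, 214.7], [0.0, 0.0, 1.0]] cam [1011. -668.  795.] [[0.82, 0.58, 0.01], [0.39, -0.54, -0.74], [-0.43, 0.61, -0.67]]
top [[496.4, 0.0, 283.4], [0.0, 496.4, 201.4], [0.0, 0.0, 1.0]] cam [ 277.    5. 1534.] [[0.03, -1.0, 0.02], [-0.98, -0.03, -0.19], [0.19, -0.01, -0.98]]
{'time': 0.1, 'joints': array([1.06231130e+00, 1.04643919e-01, 9.65726124e-02, 1.56389896e+00,
       4.25377773e-06, 1.35310640e+00]), 'joint_velocities': array([ 4.45383121e-04, -2.04961489e-03,  8.44431842e-04, -9.76947158e-05,
       -1.73699318e-03,  1.76433338e-03]), 'tau': array([ 6.66995926e-03, -5.58210003e+01,  5.04718387e+01,  1.32267026e-02,
       -2.71723566e-04,  8.49710403e-06]), 'eef_pos': array([171.86866907, 574.55700345, 230.61162153]), 'ee_rot': array([[-9.58016138e-01,  2.86713706e-01, -5.75255415e-04],
       [ 2.86714167e-01,  9.58015626e-01, -1.02334905e-03],
       [ 2.57695477e-04, -1.14531878e-03, -9.99999311e-01]]), 'ft_force': array([-0.11424379, -0.75397486,  0.16038922]), 'wrist_torque': array([ 0.02465954, -0.01736269,  0.00850959]), 'grasp_force': 0.0, 'gripper_width': 0.9987455722175437}
```

View pics/top0.png

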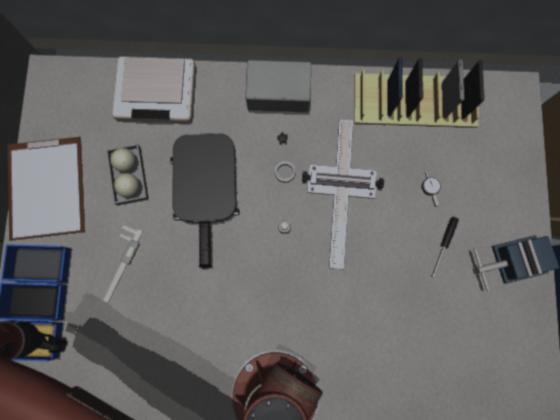

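View pics/scene0.png

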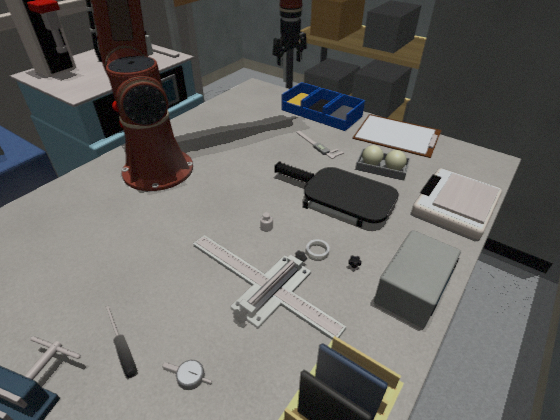

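The top view shows the paddle face near (205,178), its butt near (205,267), the stand edge near (342,181) and the rail ends at (346,121) and (337,268). Next I measure these more precisely.

```bash
cat > h.py <<'E'
from cell import sensors, viewer
import cv2,numpy as np
def ray(n,px,z):
    c=viewer.get_calibration(n);R=cv2.Rodrigues(np.array(c["rvec"],float))[0];t=np.ravel(c["tvec"])
    C=-R.T@t; d=R.T@np.linalg.inv(c["K"])@np.array([px[0],px[1],1.]); return C+d*(z-C[2])/d[2]
def proj(n,P):
    c=viewer.get_calibration(n);return cv2.projectPoints(np.array(P,float).reshape(-1,1,3),np.array(c["rvec"],float),np.array(c["tvec"],float),np.array(c["K"]),None)[0].reshape(-1,2)
E
python3 - <<'E'
from h import *
im=viewer.get_image("top"); g=cv2.cvtColor(im,cv2.COLOR_RGB2GRAY)
m=((g<62)*255).astype(np.uint8); m[:,:155]=0;m[:,250:]=0;m[:125]=0;m[275:]=0
cs=cv2.findContours(m,cv2.RETR_EXTERNAL,cv2.CHAIN_APPROX_NONE)[0]; c=max(cs,key=cv2.contourArea)[:,0]
P=np.array([ray("top",p,37)[:2] for p in c])
print("paddle px",c.min(0),c.max(0))
h=P[(c[:,1]>228)&(c[:,1]<262)]; vx,vy,x0,y0=cv2.fitLine(h.astype(np.float32),cv2.DIST_L2,0,.01,.01).ravel()
print("handle dir",vx,vy,"pt",x0,y0,"butt x",P[:,0].min(),"head x",P[:,0].max())
r,b,gr=[im[:,:,i].astype(int) for i in(0,2,1)]
m=((g>135)*255).astype(np.uint8); m[:,:325]=0;m[:,360:]=0;m[:115]=0;m[275:]=0
ys,xs=np.nonzero(m); 
for lo,hi in((115,150),(210,275)):
    k=(ys>=lo)&(ys<hi); Q=np.array([ray("top",p,13)[:2] for p in zip(xs[k],ys[k])]); print(Q.min(0),Q.max(0),Q.mean(0),cv2.minAreaRect(Q.astype(np.float32)))
crop=np.hstack([cv2.resize(im[110:280,290:395],None,fx=3.4,fy=3.4,interpolation=cv2.INTER_CUBIC),cv2.resize(im[110:280,155:255],None,fx=3.4,fy=3.4,interpolation=cv2.INTER_CUBIC)])
cv2.imwrite("pics/crop1.png",crop[:,:,::-1])
E
```

```text
paddle px [180 146] [238 268]
handle dir 0.99540454 0.095759206 pt 430.1524 222.3857 butt x 361.08853824384977 head x 743.4376324960265
[ 752.2969992  -245.65079279] [ 869.30522966 -178.09930748] [ 806.9632733  -203.56329405] ((810.8463134765625, -211.28529357910156), (64.03274536132812, 120.8387222290039), 86.55309295654297)
[ 374.60138788 -208.21902992] [ 555.25039068 -156.56008199] [ 464.96000115 -181.15011332] ((465.53033447265625, -181.7015380859375), (45.1776237487793, 182.2940673828125), 86.54833984375)
```

View pics/crop1.png

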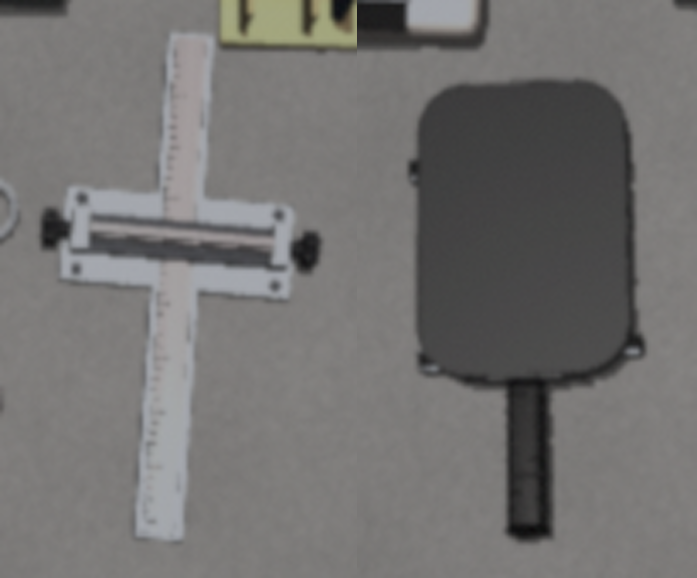

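```bash
python3 - <<'E'
from h import *
f=lambda p,o:(o+ (p[0])/3.4-.35,110+p[1]/3.4-.35)
for nm,p,o,z in(("edgeL",(90,228),290,42),("edgeR",(273,243),290,42),("edge",(181,236),290,42),("faceL",(417,231),155-357/3.4,44),("faceR",(632,231),155-357/3.4,44),("headtop",(524,80),155-357/3.4,44),("throat",(527,384),155-357/3.4,40),("hand",(529,460),155-357/3.4,45),("handtop",(526.5,400),155-357/3.4,45),("butt",(529,537),155-357/3.4,37)):
    print(nm,np.round(ray("top",f(p,o),z),1))
# scene-camera check
im=viewer.get_image("scene")
cr=np.hstack([cv2.resize(im[145:225,265:405],(392*1,224)),cv2.resize(im[230:340,190:350],(326,224))]); cv2.imwrite("pics/crop2.png",cv2.resize(cr,None,fx=1.1,fy=1.1)[:,:,::-1])
B=np.array([370,205.]);
for e in([[649,-192,42]],[[649+5,-192+85,42]],[[649-5,-192-85,42]]): print(proj("scene",e),proj("top",e))
E
```

```text
edgeL [ 651.6 -107.8   42. ]
edgeR [ 643.1 -274.8   42. ]
edge [ 646.9 -190.8   42. ]
faceL [633.7 335.2  44. ]
faceR [640.1 141.   44. ]
headtop [780.  247.2  44. ]
throat [497.7 228.2  40. ]
hand [429.4 221.6  45. ]
handtop [482.6 227.   45. ]
butt [362.5 218.7  37. ]
[[271.0242974  280.11965751]] [[343.26191968 178.40433177]]
[[291.91268595 259.96773768]] [[315.87515246 175.95848605]]
[[247.82588327 302.50015761]] [[370.65534561 180.85077216]]
```

```bash
cat >> h.py <<'E'
from scipy.spatial.transform import Rotation as Ro
def go(pos,yaw):
    "scaled move from measured pose to TCP pos (mm) with tool down, tool y at yaw deg"
    s=sensors.observe(); R=s["ee_rot"]; a=np.radians(yaw); y=np.array([np.cos(a),np.sin(a),0]); z=np.array([0,0,-1.])
    T=np.c_[np.cross(y,z),y,z]; print("t",round(s["time"],2),"pos",s["eef_pos"].round(1),"shift",(R.T@(np.array(pos)-s["eef_pos"])/300).round(4),"turn",(np.degrees(Ro.from_matrix(R.T@T).as_rotvec())/60).round(4))
def avg(n=20):
    A=[]
    for i in range(n):
        viewer.get_image("top"); s=sensors.observe(); A.append(np.r_[s["ft_force"],s["wrist_torque"],s["grasp_force"]])
    A=np.array(A); print("F,T",A.mean(0).round(3),"sd",A.std(0).round(3)); return A.mean(0)
E
```

>>> carry_out([
  [[-0.65, -0.41, 0], [0, 0, -0.175], -1],
  [[-0.65, -0.41, 0], [0, 0, -0.175], -1],
  [[-0.65, -0.41, 0], [0, 0, -0.175], -1],
  [[-0.65, -0.41, 0], [0, 0, -0.175], -1],
  [[-0.65, -0.41, 0], [0, 0, -0.175], -1],
  [[-0.65, -0.41, 0], [0, 0, -0.175], -1],
  [[-0.65, -0.41, 0], [0, 0, -0.175], -1],
  [[-0.65, -0.41, 0], [0, 0, -0.175], -1],
])

```text
time: 0.87
eef_pos: [324.4, 400.2, 231.3]
ee_rot: [[-0.994, 0.11, -0.0], [0.11, 0.994, 0.0], [0.0, 0.0, -1.0]]
ft_force: [-0.1, 0.5, -0.1]
gripper_width: 0.998
grasp_force: 0.0
```

```bash
python3 -c "
from h import *
go([476,227,130],94.2)"
```

```text
t 0.87 pos [324.4 400.2 231.3] shift [-0.5658 -0.5182  0.3375] turn [ 0.0002 -0.     -0.1754]
```

>>> carry_out([
  [[-0.566, -0.518, 0.3375], [0, 0, -0.175], -1],
  [[-0.566, -0.518, 0.3375], [0, 0, -0.175], -1],
  [[-0.566, -0.518, 0.3375], [0, 0, -0.175], -1],
  [[-0.566, -0.518, 0.3375], [0, 0, -0.175], -1],
  [[-0.566, -0.518, 0.3375], [0, 0, -0.175], -1],
  [[-0.566, -0.518, 0.3375], [0, 0, -0.175], -1],
  [[-0.566, -0.518, 0.3375], [0, 0, -0.175], -1],
  [[-0.566, -0.518, 0.3375], [0, 0, -0.175], -1],
  [[-0.566, -0.518, 0.3375], [0, 0, -0.175], -1],
  [[-0.566, -0.518, 0.3375], [0, 0, -0.175], -1],
])

```text
time: 1.7
eef_pos: [475.2, 229.9, 130.8]
ee_rot: [[-0.997, -0.077, 0.001], [-0.077, 0.997, 0.001], [-0.001, 0.001, -1.0]]
ft_force: [0.2, 0.3, 0.3]
gripper_width: 1.001
grasp_force: 0.0
```

```bash
python3 -c "
from h import *
go([476,227,20],94.2)
im=viewer.get_image('scene');cv2.imwrite('pics/s1.png',im[:,:,::-1])
avg(12)"
```

```text
t 1.7 pos [475.2 229.9 130.8] shift [-0.0016 -0.01    0.3694] turn [0.0005 0.0006 0.0041]
F,T [-0.193 -0.103 -0.023  0.006  0.     0.001  0.   ] sd [0.421 0.652 0.295 0.046 0.03  0.043 0.   ]
```

View pics/s1.png

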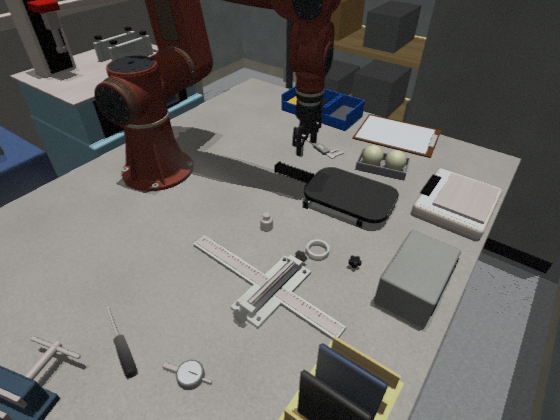

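The gripper hovers over the handle, with its tips near (303,150) and the handle near (295,172). Now I descend and grip.

>>> carry_out([
  [[0, 0, 0.1], [0, 0, 0], -1],
  [[0, 0, 0.2], [0, 0, 0], -1],
  [[0, 0, 0.28], [0, 0, 0], -1],
  [[0, 0, 0.33], [0, 0, 0], -1],
  [[0, 0, 0.36], [0, 0, 0], -1],
  [[0, 0, 0.368], [0, 0, 0], -1],
  [[0, 0, 0.368], [0, 0, 0], -1],
  [[0, 0, 0.368], [0, 0, 0], 0],
  [[0, 0, 0.368], [0, 0, 0], 0.5],
  [[0, 0, 0.368], [0, 0, 0], 1],
  [[0, 0, 0.368], [0, 0, 0], 1],
  [[0, 0, 0.368], [0, 0, 0], 1],
  [[0, 0, 0.368], [0, 0, 0], 1],
  [[0, 0, 0.368], [0, 0, 0], 1],
  [[0, 0, 0.368], [0, 0, 0], 1],
], grip_force=40)

```text
time: 3.6
eef_pos: [476.3, 228.5, 20.4]
ee_rot: [[-0.997, -0.076, 0.001], [-0.076, 0.997, 0.0], [-0.001, 0.0, -1.0]]
ft_force: [-0.3, 0.3, 4.6]
gripper_width: 0.381
grasp_force: 44.0
```

>>> carry_out([
  [[0, 0, -0.03], [0, 0, 0], 1],
  [[0, 0, -0.1], [0, 0, 0], 1],
  [[0, 0, -0.2], [0, 0, 0], 1],
  [[0, 0, -0.3], [0, 0, 0], 1],
  [[0, 0, -0.36], [0, 0, 0], 1],
  [[0, 0, -0.38], [0, 0, 0], 1],
  [[0, 0, -0.38], [0, 0, 0], 1],
  [[0, 0, -0.38], [0, 0, 0], 1],
], grip_force=60)

```text
time: 4.27
eef_pos: [475.2, 228.2, 132.5]
ee_rot: [[-0.997, -0.076, -0.001], [-0.076, 0.997, -0.0], [0.001, -0.0, -1.0]]
ft_force: [-0.4, 0.2, -3.0]
gripper_width: 0.381
grasp_force: 59.8
```

```bash
python3 -c "
from h import *
a=avg(50)
print(sensors.observe()['ee_rot'].round(3), 'lever',np.cross([0,0,1],a[3:6])/a[2]*1000*-1)
im=viewer.get_image('top');cv2.imwrite('pics/t2.png',im[:,:,::-1])
go([530,-185,140],86.8)"
```

```text
F,T [-8.4000e-02  4.0000e-03 -2.2480e+00 -1.5000e-02  2.2000e-01 -6.0000e-03
  5.9796e+01] sd [0.46  0.504 0.476 0.03  0.028 0.028 0.001]
[[-0.997 -0.076  0.   ]
 [-0.076  0.997  0.   ]
 [-0.     0.    -1.   ]] lever [-97.65936949  -6.52420726   0.        ]
t 6.82 pos [475.7 228.4 133.7] shift [-0.0762 -1.3876 -0.0212] turn [1.000e-04 0.000e+00 1.256e-01]
```

View pics/t2.png

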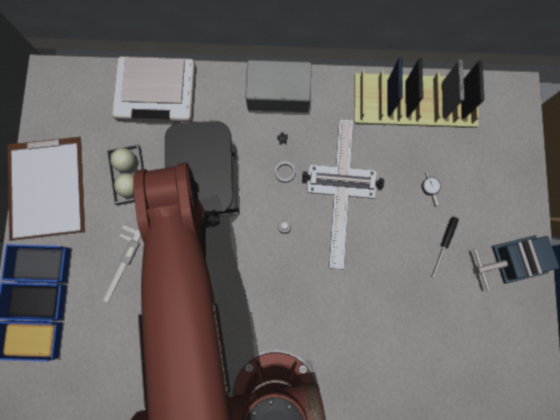

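The paddle is lifted level, with its face at about (200,165) and nothing else disturbed. Torque over force puts its balance point about 98 mm ahead of the TCP. I carry it to the stand.

>>> carry_out([
  [[0, -0.04, 0], [0, 0, 0.01], 1],
  [[-0.02, -0.12, -0.01], [0, 0, 0.02], 1],
  [[-0.03, -0.23, -0.015], [0, 0, 0.03], 1],
  [[-0.04, -0.35, -0.02], [0, 0, 0.04], 1],
  [[-0.06, -0.47, -0.02], [0, 0, 0.05], 1],
  [[-0.08, -0.59, -0.02], [0, 0, 0.06], 1],
  [[-0.1, -0.71, -0.02], [0, 0, 0.07], 1],
  [[-0.11, -0.82, -0.02], [0, 0, 0.09], 1],
  [[-0.12, -0.91, -0.02], [0, 0, 0.11], 1],
  [[-0.13, -0.97, -0.02], [0, 0, 0.126], 1],
  [[-0.14, -1.0, -0.02], [0, 0, 0.126], 1],
])

```text
time: 7.73
eef_pos: [540.3, -70.6, 139.6]
ee_rot: [[-0.998, 0.06, 0.0], [0.06, 0.998, -0.001], [-0.0, -0.001, -1.0]]
ft_force: [-0.7, 1.3, -2.6]
gripper_width: 0.38
grasp_force: 59.9
```

```bash
python3 -c "
from h import *
go([549.7,-186,140],86.8)"
```

```text
t 7.73 pos [540.3 -70.6 139.6] shift [-0.0545 -0.3819 -0.001 ] turn [-0.0006  0.0001 -0.0041]
```

>>> carry_out([
  [[-0.02, -0.07, 0], [0, 0, 0], 1],
  [[-0.03, -0.17, 0.02], [0, 0, 0], 1],
  [[-0.04, -0.27, 0.06], [0, 0, 0], 1],
  [[-0.05, -0.34, 0.12], [0, 0, 0], 1],
  [[-0.055, -0.382, 0.2], [0, 0, -0.004], 1],
  [[-0.055, -0.382, 0.26], [0, 0, -0.004], 1],
  [[-0.055, -0.382, 0.29], [0, 0, -0.004], 1],
  [[-0.055, -0.382, 0.3], [0, 0, -0.004], 1],
  [[-0.055, -0.382, 0.3], [0, 0, -0.004], 1],
  [[-0.055, -0.382, 0.3], [0, 0, -0.004], 1],
])

```text
time: 8.57
eef_pos: [551.0, -182.6, 50.8]
ee_rot: [[-0.999, 0.051, 0.001], [0.051, 0.999, -0.001], [-0.001, -0.0, -1.0]]
ft_force: [-0.1, 0.1, -1.4]
gripper_width: 0.375
grasp_force: 60.0
```

```bash
python3 -c "
from h import *
a=avg(60)
print('lever',a[3:5]/-a[2]*1000)
im=viewer.get_image('scene');
cv2.imwrite('pics/s3.png',cv2.resize(im[180:360,180:380],None,fx=3,fy=3)[:,:,::-1])
go([549.7,-186,33],86.8); print(sensors.observe()['ee_rot'].round(3))"
```

```text
F,T [ 4.5000e-02 -7.0000e-02 -2.2560e+00  9.0000e-03  2.1900e-01  1.0000e-03
  5.9963e+01] sd [0.459 0.547 0.469 0.031 0.024 0.027 0.001]
lever [ 4.1984488  96.91127093]
t 11.62 pos [ 550.3 -182.9   49.6] shift [ 0.0016 -0.0103  0.0555] turn [0.0001 0.0001 0.0036]
[[-0.999  0.052  0.   ]
 [ 0.052  0.999  0.   ]
 [-0.     0.    -1.   ]]
```

View pics/s3.png

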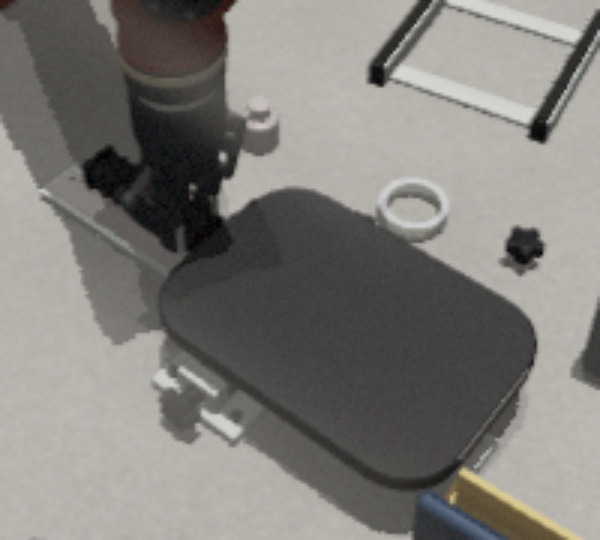

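The paddle hovers over the stand, with the edge's clamps visible below the face at crop (190,390), and the bystanders are untouched. Before lowering, I check the edge position in the first pictures.

```bash
python3 - <<'E'
from h import *
o=[]
for n,(x0,y0,w,h),f in(("scene",(228,245,90,85),6),("top",(300,155,90,50),6)):
    im=cv2.imread(f"pics/{n}0.png"); big=cv2.resize(im[y0:y0+h,x0:x0+w],None,fx=f,fy=f,interpolation=cv2.INTER_CUBIC)
    for s in(-1,1):  # ticks beyond both ends: flat borders if edge at 647.5
        for e,col in((-4,(0,0,255)),(4,(0,200,0))):
            a=[[647.5+s*4.7*k+e,-191.5+s*85*k,42] for k in(.45,.7)]
            p=((proj(n,a)-[x0,y0]+.5)*f-.5).round().astype(int); cv2.line(big,tuple(map(int,p[0])),tuple(map(int,p[1])),col,1)
    o.append(big)
w=max(b.shape[1] for b in o); img=np.hstack([cv2.resize(o[0],(400,378)),cv2.resize(o[1],(400,222)) if 0 else cv2.copyMakeBorder(cv2.resize(o[1],(400,222)),0,156,0,0,0)])
cv2.imwrite("pics/e4.png",img)
E
```

```text
(no output)
```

View pics/e4.png

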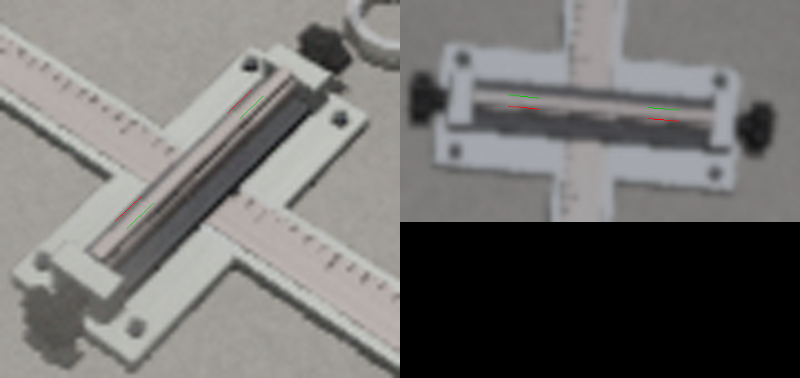

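The projected flat borders (edge x 647.5) lie on the bright flat in both views to about 1 mm. The hand is placed right for the measured balance, so I lower it gently.

>>> carry_out([
  [[-0.002, -0.008, 0.015], [0, 0, 0.003], 1],
  [[-0.002, -0.008, 0.03], [0, 0, 0.003], 1],
  [[-0.002, -0.008, 0.042], [0, 0, 0.003], 1],
  [[-0.002, -0.008, 0.05], [0, 0, 0.003], 1],
  [[-0.002, -0.008, 0.053], [0, 0, 0.003], 1],
  [[-0.002, -0.008, 0.053], [0, 0, 0.003], 1],
  [[-0.002, -0.008, 0.053], [0, 0, 0.003], 1],
])

```text
time: 12.2
eef_pos: [550.8, -185.3, 33.8]
ee_rot: [[-0.998, 0.055, 0.0], [0.055, 0.998, 0.0], [-0.0, 0.0, -1.0]]
ft_force: [0.0, -0.4, -2.1]
gripper_width: 0.379
grasp_force: 60.1
```

```bash
python3 -c "
from h import *
a=avg(8);go([550.8,-185,33],86.8)"
```

```text
F,T [-2.3800e-01  3.2700e-01 -2.1790e+00 -6.0000e-03  2.0700e-01 -1.5000e-02
  6.0051e+01] sd [0.487 0.657 0.471 0.034 0.023 0.023 0.   ]
t 12.6 pos [ 550.9 -185.4   33.8] shift [0.0003 0.0012 0.0027] turn [0.     0.0002 0.0007]
```

>>> carry_out([
  [[0, 0, 0.001], [0, 0, 0], 1],
  [[0, 0, 0.002], [0, 0, 0], 1],
  [[0, 0, 0.003], [0, 0, 0], 1],
  [[0, 0, 0.004], [0, 0, 0], 1],
  [[0, 0, 0.004], [0, 0, 0], 1],
])

```text
time: 13.02
eef_pos: [550.9, -185.4, 32.7]
ee_rot: [[-0.998, 0.055, 0.0], [0.055, 0.998, 0.0], [-0.0, 0.0, -1.0]]
ft_force: [-0.8, -0.0, -0.4]
gripper_width: 0.373
grasp_force: 60.3
```

```bash
python3 -c "
from h import *
a=avg(8);go([550.8,-185,33],86.8)"
```

```text
F,T [-8.0100e-01  4.7000e-01  1.9100e-01  7.3000e-02  1.8000e-01  9.0000e-03
  6.0326e+01] sd [0.274 0.454 0.512 0.019 0.043 0.026 0.001]
t 13.42 pos [ 550.9 -185.4   32.6] shift [ 0.0004  0.0013 -0.0012] turn [0.     0.0002 0.0006]
```

>>> carry_out([
  [[0, 0, 0], [0, 0, 0], 0.25],
  [[0, 0, 0], [0, 0, 0], 0.24],
  [[0, 0, 0], [0, 0, 0], 0.22],
  [[0, 0, 0], [0, 0, 0], 0.2],
  [[0, 0, 0], [0, 0, 0], 0.17],
  [[0, 0, 0], [0, 0, 0], 0.15],
  [[0, 0, 0], [0, 0, 0], 0.12],
], grip_force=20)

```text
time: 14.0
eef_pos: [550.9, -185.4, 32.6]
ee_rot: [[-0.998, 0.055, 0.0], [0.055, 0.998, 0.0], [-0.0, 0.0, -1.0]]
ft_force: [-1.0, -0.0, -0.2]
gripper_width: 0.44
grasp_force: 0.0
```

```bash
python3 -c "
from h import *
a=avg(6);s=sensors.observe();print(s['gripper_width'],s['time'])
im=viewer.get_image('scene');
cv2.imwrite('pics/s5.png',cv2.resize(im[180:360,180:380],None,fx=3,fy=3)[:,:,::-1])"
```

```text
F,T [-0.03   0.234 -0.062  0.003  0.009  0.008  0.   ] sd [0.749 0.567 0.635 0.046 0.021 0.025 0.   ]
0.44096731174943954 14.3
```

View pics/s5.png

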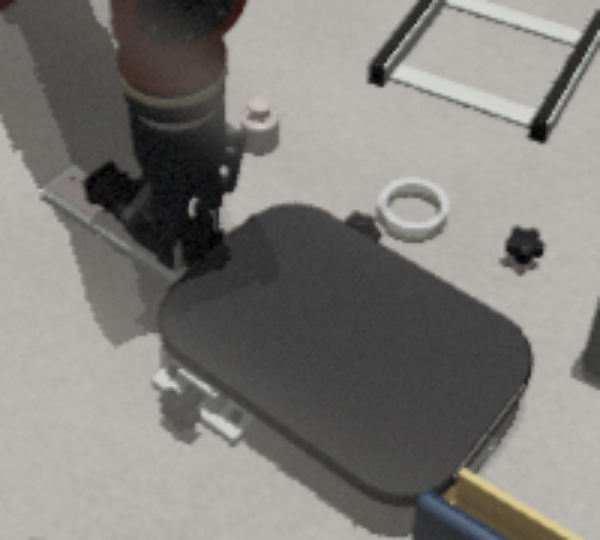

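No pad force now. The paddle appears to lie level on the edge, with its right corner at crop (532,350). I check the tilt in numbers from the shift between the two pictures.

```bash
python3 - <<'E'
from h import *
a,b=[cv2.cvtColor(cv2.imread(f"pics/{n}.png"),cv2.COLOR_BGR2GRAY) for n in("s3","s5")]
def m(x,y,r):
    t=a[y-r:y+r,x-r:x+r]; s=b[y-r-10:y+r+45,x-r-25:x+r+25]; q=cv2.minMaxLoc(cv2.matchTemplate(s,t,5)); return (q[3][0]-25)/3,(q[3][1]-10)/3,round(q[1],2)
print("right corner",m(525,330,22),"low corner",m(400,475,22),"throat L",m(175,270,20),"far corner",m(290,195,22))
for nm,d in(("head",300),("throat",35)):
    u=np.array([.9985,-.055,0]); p0=np.array([550.3,-182.9,73.2])+d*u; p1=np.array([550.9,-185.4,56])+d*u
    k=np.array([[0,0,0],[0,0,-5]]) ; q=proj("scene",[p0,p1,p1-[0,0,10]]); print(nm,(q[1:]-q[0]).round(2).tolist())
E
```

```text
right corner (-1.3333333333333333, 5.333333333333333, 0.99) low corner (-2.0, 5.0, 0.97) throat L (-0.3333333333333333, 5.333333333333333, 0.93) far corner (0.0, 5.0, 1.0)
head [[-1.18, 5.34], [-1.68, 7.85]]
throat [[-0.13, 5.24], [0.05, 7.82]]
```

The paddle is level to about 1 mm end to end. I open fully and retreat straight up.

>>> carry_out([
  [[0, 0, 0], [0, 0, 0], 0],
  [[0, 0, 0], [0, 0, 0], -0.4],
  [[0, 0, 0], [0, 0, 0], -0.7],
  [[0, 0, 0], [0, 0, 0], -0.7],
  [[0, 0, 0], [0, 0, 0], -0.7],
  [[0, 0, 0], [0, 0, 0], -0.7],
  [[0, 0, -0.02], [0, 0, 0], -0.7],
  [[0, 0, -0.06], [0, 0, 0], -0.7],
  [[0, 0, -0.12], [0, 0, 0], -0.7],
  [[0, 0, -0.2], [0, 0, 0], -0.7],
  [[0, 0, -0.3], [0, 0, 0], -0.7],
  [[0, 0, -0.4], [0, 0, 0], -0.7],
  [[0, 0, -0.45], [0, 0, 0], -0.7],
  [[0, 0, -0.45], [0, 0, 0], -0.7],
  [[0, 0, -0.45], [0, 0, 0], -0.7],
  [[0, 0, -0.45], [0, 0, 0], -0.7],
])

```text
time: 15.68
eef_pos: [550.6, -185.3, 167.3]
ee_rot: [[-0.998, 0.055, -0.0], [0.055, 0.998, 0.0], [0.0, 0.0, -1.0]]
ft_force: [-0.7, 0.6, 0.3]
gripper_width: 0.847
grasp_force: 0.0
```

```bash
python3 - <<'E'
from h import *
im=viewer.get_image('scene');cv2.imwrite('pics/s6.png',cv2.resize(im[180:360,180:380],None,fx=3,fy=3)[:,:,::-1])
a,b=[cv2.cvtColor(cv2.imread(f"pics/{n}.png"),cv2.COLOR_BGR2GRAY).astype(np.uint8) for n in("s5","s6")]
for x,y,r in((525,350,22),(395,488,22),(290,210,22),(180,290,22)):
    t=a[y-r:y+r,x-r:x+r]; s=b[y-r-20:y+r+20,x-r-20:x+r+20]; q=cv2.minMaxLoc(cv2.matchTemplate(s,t,5)); print((q[3][0]-20)/3,(q[3][1]-20)/3,round(q[1],2))
E
```

```text
0.0 0.0 1.0
0.0 0.0 0.99
0.0 0.0 1.0
0.0 0.0 0.96
```

View pics/s6.png

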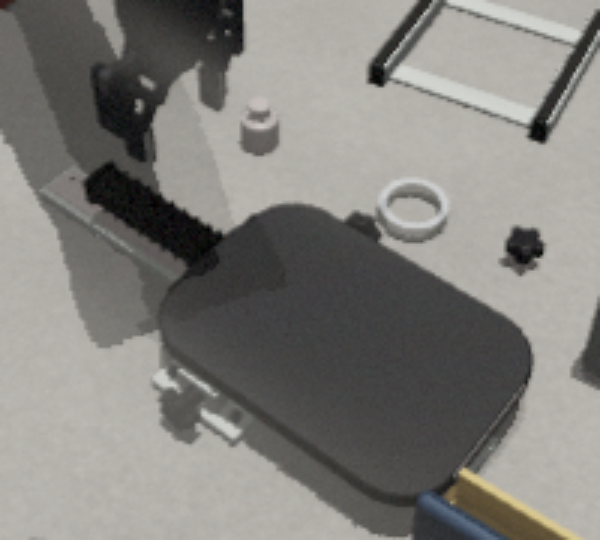

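The paddle has not moved since release: all four patches show zero shift. It lies level on the edge with the handle free (butt at crop (95,185)) and the hand clear.

```bash
python3 -c "
from cell import finish_job
print(finish_job())"
```

```text
the job is handed in; nothing more can be done
None
```

The paddle was left balanced on the fulcrum edge, level to about 1 mm end to end and still after release; the hand is clear and the job is handed in (no verdict was shown).

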